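# Park the electrode and hold its soaking well hole-up

### The job

First take the electrode from its slanted rest and stand it, tip down, in the white parking cup; lower it to the cup's floor, do not let it drop, and let go. Then pick up the blue soaking well that lies on its side on the stirrer, find out which of its two ends has the blind hole, turn it so that the hole looks straight up, ready to be filled, and finish while holding it motionless in the gripper, hole up, with at least 10 cm of air between it and the stirrer. Do not let the well fall, and leave the beaker, the bottle and the jar where they stand.

Things in the scene. Friction and masses are not known exactly. Their poses are not given: they have to be found in the camera images.
- electrode_head (a point): Grip point of the loose electrode, on its axis, in the middle of the green head, 142 mm from the tip. Its z axis points along the stick from the tip to the head end. At the start the stick rises at 35 degrees, head end up; head and collar stand free in the air beyond the rest's trough, this point about 115 mm above the bench.
- electrode_tip (a point): The tip (stem end) of the electrode, on its axis; same axes as electrode_head.
- electrode: The electrode: a straight round stick 170 mm long (plus an 8 mm soft cable stub at the head), about 60 g. From the tip: black stem 12 mm in diameter, 110 mm long; blue collar 19 mm in diameter, 10 mm long; green head 18 mm in diameter, 50 mm long. Origin at the tip, axes as electrode_head.
- rest: Fixed electrode rest: silvery base plate 130 x 70 mm with a white open trough (105 mm long, 24 mm wide, low walls, a stop at its low end) rising at 35 degrees towards the rest's +x. The stem lies in it, nothing holds it down. Highest point about 95 mm. Origin under the middle of the base, at bench height.
- cup_floor (a point): Middle of the inner floor of the white parking cup, 15 mm above the bench; the rim is 80 mm above this floor. An electrode let go in the cup leans on the rim by up to about 16 degrees, which is fine.
- cup_rim (a point): Centre of the cup's mouth, at rim height, 95 mm above the bench.
- cup: The fixed white parking cup: an upright tube, inner diameter 34 mm, outer 42 mm, rim 95 mm above the bench, on a dark round foot 90 mm in diameter and 10 mm high. Origin under its middle at bench height, z up.
- stirrer_top (a point): Middle of the flat white top plate (160 x 160 mm) of the stirrer, 90 mm above the bench.
- stirrer: The fixed magnetic stirrer, switched off: grey housing 170 (x) x 190 (y) mm, white top plate 90 mm above the bench. Origin under its middle at bench height, z up.
- well_mid (a point): Centre of the loose blue soaking well. Its z axis runs along the block's 60 mm length and points to the end with the hole; x and y are square to the 40 mm sides. At the start the block lies on a long side on the stirrer's plate, this point 20 mm above the plate, with the hole facing any level direction.
- well_hole (a point): Middle of the mouth of the well's blind hole, 30 mm from the block's centre along z; same axes.
- well: The soaking well: a square blue plastic block 40 x 40 mm and 60 mm long, about 110 g, with a round blind hole 25 mm in diameter and 42 mm deep in one of its square ends. The other end is closed and the long sides are plain, so from above the two ends look alike. Origin at its centre, axes as well_mid.
- beaker: Bystander: loose empty glass beaker, 68 mm in diameter, 90 mm high. Origin under its middle.
- flask: Bystander: loose amber bottle, 60 mm in diameter, 120 mm high. Origin under its middle.
- jar: Bystander: loose small jar, 40 mm in diameter, 45 mm high. Origin under its middle.
There are look-alikes about, which are no part of the job. What is shaped like the cup but purple or yellow is not meant.

How it is judged (in metres and radians):
On the way, in this order (a step that is already met when the one before it is completed fails the run):
1. the electrode stands tip down in the parking cup, on its floor, and is let go (angle between electrode_tip's own z axis and vertical below 0.35 rad and horizontal distance between electrode_tip and cup_floor below 0.017 m and z of electrode_tip in the frame of cup_floor between -0.006 and 0.012 m and contact force between the fingers and electrode below 0.05 N and linear speed of electrode below 0.05 m/s), for 0.2 s.
2. the soaking well is held in the air with its hole up (angle between well_mid's own z axis and vertical below 0.3 rad and z of well_mid in the frame of stirrer_top above 0.12 m and contact force between the fingers and well above 1 N and linear speed of well below 0.05 m/s and contact force between well and stirrer below 0.05 N and contact force between well and electrode below 0.05 N and contact force between well and cup below 0.05 N and contact force between well and rest below 0.05 N and contact force between well and beaker below 0.05 N and contact force between well and flask below 0.05 N and contact force between well and jar below 0.05 N), for 0.2 s.
At the end, for the whole second after the job is handed in: Electrode in the cup, tip within 12 mm of its floor and 17 mm of its centre, leaning under 20 degrees, let go; well gripped, hole up within 17 degrees, its centre over 120 mm above the stirrer's plate, slower than 50 mm/s, touching nothing else (all of step 2 and angle between electrode_tip's own z axis and vertical below 0.35 rad and horizontal distance between electrode_tip and cup_floor below 0.017 m and z of electrode_tip in the frame of cup_floor between -0.006 and 0.012 m and contact force between the fingers and electrode below 0.05 N); the arm keeps its last pose, push and grip.
It fails at once if the glass beaker was moved by more than 30 mm or tipped (distance of beaker from where it was at the start of the episode above 0.03 m or angle between beaker's own z axis and vertical above 0.5 rad).
It fails at once if the amber bottle was moved by more than 30 mm or tipped (distance of flask from where it was at the start of the episode above 0.03 m or angle between flask's own z axis and vertical above 0.5 rad).
It fails at once if the small jar was moved by more than 30 mm or tipped (distance of jar from where it was at the start of the episode above 0.03 m or angle between jar's own z axis and vertical above 0.5 rad).
It fails at once if the electrode was let fall (contact force between the fingers and electrode below 0.01 N and linear speed of electrode above 0.6 m/s).
It fails at once if the soaking well was let fall (contact force between the fingers and well below 0.01 N and linear speed of well above 0.6 m/s).
It also fails if it takes over 48 s, if anything falls off the work surface, if the arm or the gripper's body presses on something with over 40 N, if the wrist force passes 120 N, or if a joint passes its speed limit or range.

### The arm

A 6-joint arm with a two-finger parallel gripper is mounted at the origin on the work surface. World frame = base frame: x ahead of the robot, y to its left, z up, the work surface at z = 0. Lengths are in mm, angles in rad, forces in N, time in s.
With the tool pointing down it reaches from about 300 to 750 mm from the base axis. Payload 8.5 kg.
Tool frame: the origin (TCP) lies at the very end of the fingers, on their centre line; the grasp point (between the pads) lies 19 mm behind it; z points along the fingers, y is the direction in which the jaws open and shut (so a half turn about z gives the same grasp; the last joint's range is limited). The gripper opens to 88 mm and grips with 3 to 60 N. Pads are 18 mm wide; open, the fingers measure 123 mm over their backs; the gripper's body (75 mm by 187 mm) begins 45 mm behind the grasp point.
Start: joints at [1.01, 0.381, 1.297, -0, 1.464, -0.215], TCP at [186.413, 517.427, 238.748] pointing down, gripper open.
Joint ranges: [-3.11, 3.11], [-0.89, 2.33], [0.22, 2.48], [-1.42, 4.56], [0.17, 2.85], [-2.88, 2.88]. Speed limits (rad/s): [2.39, 2.39, 3.14, 3.14, 3.14, 3.14].

### API

Orientations are given as [roll, pitch, yaw] about the fixed x, y, z axes, in that order (R = Rz(yaw) Ry(pitch) Rx(roll)).
In Python, from rig import env, eyes gives the robot as it stands.
- The arm moves only by the tool drive_tool, never from a script. Its argument "deltas" is a list of rows, each a list of 2 entries, a list of its own where there are three numbers: the shift along the tool's x, y, z in mm, then the turn, a rotation vector about the tool's x, y, z in degrees. In form: [[[tx, ty, tz], [wx, wy, wz]], ...]. A call has exactly 8 rows; each row is the pose to reach, as a shift and turn from the pose measured when the call began, along the tool's axes at that moment; what a row does not reach only later rows make up. A row lasts 1/8 s, in which the tool goes at most 62.5 mm and 10.7 degrees, less where a joint would pass 70% of its speed; a pose out of reach is approached as far as the arm can. A call with a gripper value outside its range is refused whole. "claw" is the closure, from -1 (fully open) to 1 (shut), set as the call begins (left out, the last holds). The fingers move at their own pace and stop on an object; the grip force is fixed at half the most. Time passes only in rows, so rows that repeat a pose let the fingers close, or fill a call up. It gives the time, the measured TCP pose, the force and the opening at its end, in the units of the state.
- env.sense(): the state, without advancing time (a new reading comes with each control period).
- eyes.capture(name): name is "scene" or "side" or "wrist"; returns (picture, depth): 480x640x3 uint8, red, green, blue; 480x640 float32, mm along the optical axis (not along the pixel's ray), 0 where there is no reading.
- eyes.camera_info(name): a dict with "fovy" (degrees; the focal length in pixels is half the picture's height over the tangent of half this angle, whatever the lens; pixels are square), "cx", "cy" (the principal point, pixels), "origin" and "orientation" of the camera in the world; the wrist camera has in their place "mount" (4x4, takes a point from camera to tool coordinates, whose origin is the TCP and whose axes are the flange's). Camera axes: x right, y up, looking along -z (the intrinsics and any distortion apply to the point x, -y, -z); pixel columns grow to the right and rows downward; lengths in mm; the calibration is good to about 2 mm. A picture is of the moment at which its call begins: read the wrist's pose just before it. camera_info takes no time and is no camera call.
- env.close_job(): hands the job in, once; it reports no verdict.
The state is a dict: "time_s": time; "joint_pos": joint angles; "qd": joint speeds; "effort": joint torques, N m; "ee_pos": TCP position; "eef_rot": TCP orientation; "ft_force": force on the tool from outside, world axes, zero at the start; "ft_torque": the same for the moment, N m; "finger_gap": finger opening in mm.
Only numpy, scipy, OpenCV 4.12 (cv2) and the standard library are available. Lean on these libraries where they do the work, as an engineer would, in place of code of your own. Each camera call takes 0.05 s, during which the arm holds its last target.

## Working session

There is one attempt and no reset: what is moved stays moved. The work goes in short steps, Python scripts to look and compute and a tool call to move; the robot and the scene stay as the last step left them, time stands still between calls to the robot, and variables do not carry over. Pictures are saved under pics/ and viewed, and the job is handed in when it is done.

Besides the shell and the picture viewer there is one more tool, called as a command line: name --argument value ..., lists and objects as JSON in quotes. drive_tool: Moves the arm, as the interface text tells. Its arguments: {"type":"object","properties":{"deltas":{"type":"array"},"claw":{"type":"number"}},"required":["deltas"]}

```bash
ls; mkdir -p pics; python3 - <<'E'
from rig import env, eyes
import cv2, numpy as np
print(env.sense())
for n in ("scene","side","wrist"):
    print(n, eyes.camera_info(n))
    p,d=eyes.capture(n); cv2.imwrite(f"pics/{n}0.png",p[:,:,::-1]); np.save(f"pics/{n}0d.npy",d)
    np.save(f"pics/{n}0.npy",p)
print(env.sense()["time_s"])
E
```

```text
pics
{'time_s': 0.0, 'joint_pos': array([ 1.00970799e+00,  3.81184099e-01,  1.29822670e+00, -4.49813228e-05,
        1.46359654e+00, -2.15339627e-01]), 'qd': array([-0.00175883,  0.00090112, -0.00096585, -0.00043829,  0.00021581,
       -0.00115776]), 'effort': array([-1.02113638e-03, -4.37922299e+01, -2.24560386e+01,  7.13676587e-02,
        3.52540438e-02, -3.71499345e-05]), 'ee_pos': array([186.28058758, 517.20368731, 238.15564802]), 'eef_rot': array([-3.14020109e+00, -2.58604931e-04,  2.79584861e+00]), 'ft_force': array([-0.12815236, -0.43623613, -0.77477334]), 'ft_torque': array([ 0.05730782, -0.03824546, -0.0232488 ]), 'finger_gap': 87.91459203839014}
scene {'fovy': 54.90259725569351, 'cx': 318.0434433405046, 'cy': 237.56055455674812, 'origin': array([994.93565776, 272.20265306, 846.21222175]), 'orientation': array([ 0.576822  , -0.00690356,  2.16124396])}
side {'fovy': 43.66912163100032, 'cx': 319.4853990829625, 'cy': 242.56426672021894, 'origin': array([  361.07210225, -1034.21852732,   891.49285923]), 'orientation': array([ 0.92672455, -0.01601354, -0.19895994])}
wrist {'fovy': 69.05171200797703, 'cx': 317.51337735635656, 'cy': 235.64036503721042, 'mount': array([[ 9.99802461e-04,  9.66079418e-01,  2.58243215e-01,
         6.64574220e+01],
       [ 9.99999386e-01, -1.08919533e-03,  2.03092818e-04,
        -4.20666949e-01],
       [ 4.77481096e-04,  2.58242854e-01, -9.66079914e-01,
        -1.46809915e+02],
       [ 0.00000000e+00,  0.00000000e+00,  0.00000000e+00,
         1.00000000e+00]])}
0.15
```

View pics/scene0.png

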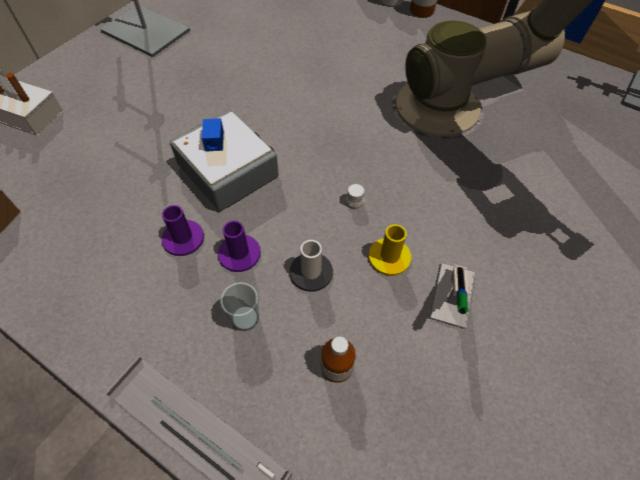

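View pics/side0.png

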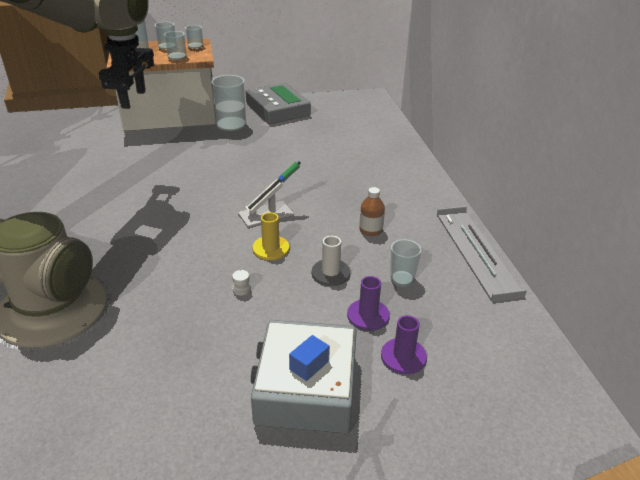

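View pics/wrist0.png

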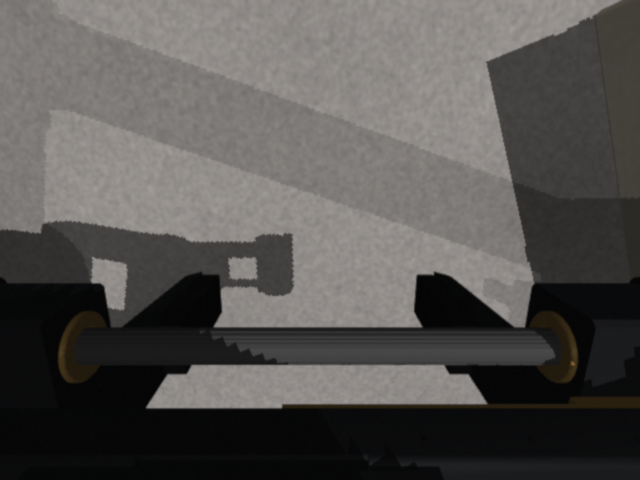

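```bash
cat > h.py <<'E'
from rig import env, eyes
import cv2, numpy as np
from scipy.spatial.transform import Rotation as R
def K(ci):
    f=240/np.tan(np.radians(ci['fovy'])/2); return f,ci['cx'],ci['cy']
def pose(n,s=None):
    ci=eyes.camera_info(n)
    if n!='wrist': return R.from_euler('xyz',ci['orientation']).as_matrix(),np.array(ci['origin'])
    M=ci['mount']; Rt=R.from_euler('xyz',s['eef_rot']).as_matrix()
    return Rt@M[:3,:3], Rt@M[:3,3]+s['ee_pos']
def ray(n,u,v,s=None):
    f,cx,cy=K(eyes.camera_info(n)); u=np.asarray(u,float);v=np.asarray(v,float)
    d=np.stack([(u-cx)/f,-(v-cy)/f,-np.ones_like(u)],-1)
    Rm,o=pose(n,s); return o,d@Rm.T
def pts(n,u,v,dep,s=None):
    o,d=ray(n,u,v,s); return o+d*np.asarray(dep)[...,None]
def plane(n,u,v,z,s=None):
    o,d=ray(n,u,v,s); return o+d*((z-o[2])/d[...,2])[...,None]
def proj(n,P,s=None):
    f,cx,cy=K(eyes.camera_info(n)); Rm,o=pose(n,s); c=(np.asarray(P)-o)@Rm
    return np.stack([cx+f*c[...,0]/-c[...,2], cy-f*c[...,1]/-c[...,2]],-1)
def two(n1,p1,n2,p2):
    o1,d1=ray(n1,*p1);o2,d2=ray(n2,*p2)
    A=np.stack([d1,-d2],1);t=np.linalg.lstsq(A,o2-o1,rcond=None)[0]
    a=o1+d1*t[0];b=o2+d2*t[1];return (a+b)/2,np.linalg.norm(a-b)
E
python3 - <<'E'
from h import *
for n in("scene","side"):
    p=np.load(f'pics/{n}0.npy');d=np.load(f'pics/{n}0d.npy')
    h=cv2.cvtColor(p,cv2.COLOR_RGB2HSV)
    for nm,lo,hi in (('blue',(105,120,60),(125,255,255)),('green',(45,100,50),(80,255,255)),('yellow',(22,150,80),(32,255,255)),('purple',(130,100,40),(160,255,255)),('amber',(3,170,60),(15,255,255))):
        m=cv2.inRange(h,lo,hi);nn,l,st,c=cv2.connectedComponentsWithStats(m)
        for i in range(1,nn):
            if st[i,4]>40:
                v,u=np.where((l==i)&(d>0)); P=pts(n,u,v,d[v,u])
                print(n,nm,st[i],c[i].round(),np.percentile(P,[2,50,98],axis=0).round().tolist())
    # bench flatness
    for u,v in ((330,320),(500,230),(380,400),(150,330),(230,240),(430,120)):
        print((u,v),pts(n,u,v,d[v,u]).round(1))
    x=(150,90,150,130) if n=='scene' else (230,300,150,130)
    a,b,w,hh=x
    cv2.imwrite(f'pics/{n}_well.png',cv2.resize(p[b:b+hh,a:a+w,::-1],None,fx=5,fy=4.5,interpolation=cv2.INTER_CUBIC)[:600])
E
```

```text
scene blue [201 118  22  33 548] [212. 133.] [[471.0, -365.0, 93.0], [506.0, -329.0, 128.0], [531.0, -303.0, 132.0]]
scene green [458 292  10  21 142] [463. 302.] [[548.0, 283.0, 107.0], [574.0, 292.0, 127.0], [591.0, 304.0, 135.0]]
scene yellow [ 368  224   43   52 1186] [391. 254.] [[459.0, 84.0, 5.0], [502.0, 134.0, 10.0], [532.0, 164.0, 95.0]]
scene purple [ 161  205   43   51 1415] [181. 232.] [[663.0, -306.0, 5.0], [707.0, -257.0, 12.0], [741.0, -230.0, 95.0]]
scene purple [ 218  221   42   51 1390] [238. 249.] [[624.0, -184.0, 4.0], [670.0, -133.0, 11.0], [704.0, -105.0, 95.0]]
scene amber [  6  73  21  25 144] [15. 84.] [[630.0, -847.0, 77.0], [638.0, -834.0, 115.0], [644.0, -828.0, 137.0]]
scene amber [323 340  32  33 578] [339. 358.] [[734.0, 134.0, 69.0], [765.0, 168.0, 84.0], [779.0, 185.0, 98.0]]
(330, 320) [ 6.811e+02  9.710e+01 -3.000e-01]
(500, 230) [292.9 293.3   1.4]
(380, 400) [994.9 272.2 846.2]
(150, 330) [ 892.3 -180.7   -2.3]
(230, 240) [ 681.7 -138.9   84.6]
(430, 120) [80.1 13.6 14.9]
side blue [290 335  39  44 781] [307. 354.] [[465.0, -368.0, 97.0], [489.0, -344.0, 129.0], [524.0, -312.0, 133.0]]
side green [272  86  27  17 206] [285.  94.] [[615.0, 858.0, 49.0], [647.0, 924.0, 53.0], [680.0, 992.0, 57.0]]
side green [282 162  17  16  97] [290. 170.] [[544.0, 279.0, 105.0], [562.0, 287.0, 120.0], [582.0, 296.0, 136.0]]
side yellow [253 213  36  47 970] [270. 240.] [[449.0, 78.0, 5.0], [484.0, 106.0, 16.0], [524.0, 148.0, 96.0]]
side purple [ 348  276   41   53 1178] [368. 306.] [[620.0, -188.0, 7.0], [654.0, -162.0, 14.0], [698.0, -117.0, 96.0]]
side purple [ 381  316   45   58 1584] [404. 348.] [[658.0, -315.0, 6.0], [691.0, -288.0, 13.0], [736.0, -242.0, 96.0]]
(330, 320) [ 578.  -143.4   -1.1]
(500, 230) [1507.9  777.8 -535.7]
(380, 400) [ 622.7 -369.1    4.7]
(150, 330) [ 206.3 -105.9    0.3]
(230, 240) [393.  175.4   0.9]
(430, 120) [1518.  1674.8 -464.9]
```

```bash
python3 - <<'E'
import cv2
a=cv2.imread('pics/scene0.png')[220:330,260:500];b=cv2.imread('pics/side0.png')[150:300,230:430]
a=cv2.resize(a,(600,275),interpolation=cv2.INTER_CUBIC);b=cv2.resize(b,(400,300),interpolation=cv2.INTER_CUBIC)
b=cv2.copyMakeBorder(b,0,0,0,200,0)
cv2.imwrite('pics/crop1.png',cv2.vconcat([a,b]))
c=cv2.imread('pics/scene_well.png');d=cv2.imread('pics/side_well.png')
cv2.imwrite('pics/crop2.png',cv2.hconcat([cv2.resize(c,(400,320)),cv2.resize(d,(400,320))]))
E
```

```text
(no output)
```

View pics/crop1.png

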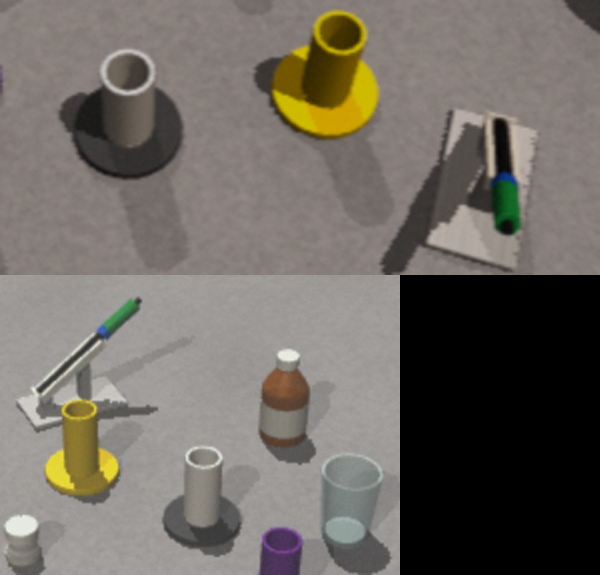

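View pics/crop2.png

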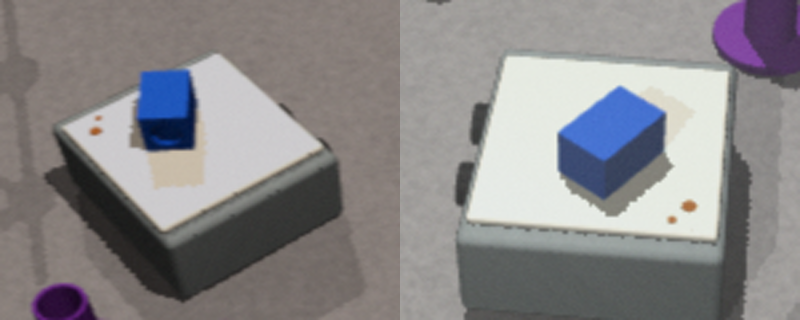

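```bash
python3 - <<'E'
import cv2
a=cv2.imread('pics/scene0.png')[255:325,430:480];b=cv2.imread('pics/side0.png')[150:225,235:310]
a=cv2.resize(a,(400,560),interpolation=cv2.INTER_NEAREST);b=cv2.resize(b,(400,400),interpolation=cv2.INTER_NEAREST)
b=cv2.copyMakeBorder(b,0,160,0,0,0)
cv2.imwrite('pics/crop3.png',cv2.hconcat([a,b]))
E
python3 - <<'E'
from h import *
# cup rim: white pixels top region by depth
for n,(u0,v0,u1,v1) in (("scene",(285,230,340,295)),("side",(305,228,360,290))):
    p=np.load(f'pics/{n}0.npy');d=np.load(f'pics/{n}0d.npy')
    vv,uu=np.mgrid[v0:v1,u0:u1]; dd=d[v0:v1,u0:u1]
    P=pts(n,uu,vv,dd); m=(dd>0)&(P[...,2]>90)&(P[...,2]<100)
    q=P[m]; c,r=cv2.minEnclosingCircle(q[:,:2].astype(np.float32)); print(n,'rim',m.sum(),c,r,np.median(q[:,2]))
    m=(dd>0)&(P[...,2]>5)&(P[...,2]<14)
    q=P[m]; c,r=cv2.minEnclosingCircle(q[:,:2].astype(np.float32)); print(n,'foot',m.sum(),c,r)
# other objects tops
E
```

```text
scene rim 143 (614.3121948242188, 7.185183048248291) 22.08289337158203 93.73264875879966
scene foot 828 (613.1194458007812, 7.543837547302246) 45.70214080810547
side rim 109 (611.27978515625, 3.6219911575317383) 24.178516387939453 93.49360957153215
side foot 551 (645.728271484375, 64.90428161621094) 120.48336029052734
```

View pics/crop3.png

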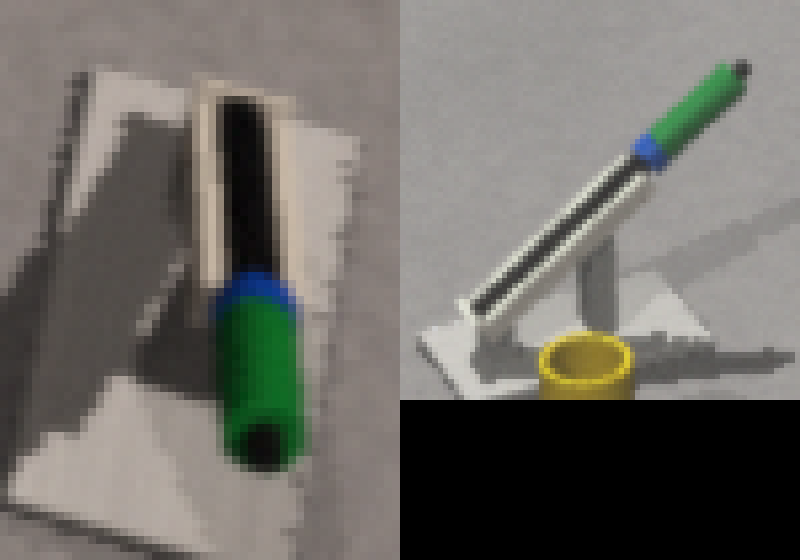

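```bash
python3 - <<'E'
from h import *
S=[(459.75,267.25),(462.1,292.4),(463,309.5)];D=[(250,207.75),(284.1,176.6),(298.2,164.3)]
Q=[]
for s,d in zip(S,D):
    P,e=two('scene',s,'side',d);Q.append(P);print(P.round(1),round(e,2))
ax=Q[2]-Q[0];print(np.linalg.norm(ax),np.degrees(np.arcsin(ax[2]/np.linalg.norm(ax))),np.degrees(np.arctan2(ax[1],ax[0])))
# plane of both stem lines
def nrm(n,a,b):
    o,x=ray(n,*a);o,y=ray(n,*b);return np.cross(x,y)
l=np.cross(nrm('scene',S[0],S[2]),nrm('side',D[0],D[2]));l/=np.linalg.norm(l);print(l)
# fit
from scipy.optimize import least_squares
def f(x):
    y=x[3];a=np.array([np.cos(.611)*np.cos(y),np.cos(.611)*np.sin(y),np.sin(.611)])
    L=[0,120,170];r=[]
    for k in range(3):
        P=x[:3]+a*L[k]; r+=list(proj('scene',P)-S[k])+list(proj('side',P)-D[k])
    return r
r=least_squares(f,[*Q[0],np.arctan2(ax[1],ax[0])]);y=r.x[3]
a=np.array([np.cos(.611)*np.cos(y),np.cos(.611)*np.sin(y),np.sin(.611)])
print('tip',r.x[:3].round(1),'yaw',np.degrees(y),'head',(r.x[:3]+142*a).round(1),a,np.array(r.fun).round(1))
# rest base edges via scene depth
p=np.load('pics/scene0.npy');d=np.load('pics/scene0d.npy')
h=cv2.cvtColor(p,cv2.COLOR_RGB2HSV)
m=cv2.inRange(h,(45,100,50),(80,255,255));v,u=np.where((m>0)&(d>0)&(np.mgrid[:480,:640][1]>440))
P=pts('scene',u,v,d[v,u]);print(P.mean(0))
# well: top pts
for n in('scene','side'):
    p=np.load(f'pics/{n}0.npy');d=np.load(f'pics/{n}0d.npy');h=cv2.cvtColor(p,cv2.COLOR_RGB2HSV)
    m=cv2.inRange(h,(100,90,30),(128,255,255));v,u=np.where((m>0)&(d>0));P=pts(n,u,v,d[v,u])
    k=(abs(P[:,1]+335)<80)&(abs(P[:,0]-500)<80)&(P[:,2]>124);
    print(n,'well top',k.sum(),cv2.minAreaRect(P[k,:2].astype(np.float32)),np.median(P[k,2]))
E
```

```text
[453.2 259.2  35.3] 0.73
[545.9 284.7 104.4] 3.36
[586.7 299.5 127.1] 0.01
166.9574126090752 33.356370675719575 16.809386545797118
[0.79756177 0.23659689 0.55490281]
tip [452.3 259.4  33.5] yaw 16.085979923123865 head [564.1 291.6 114.9] [0.78700549 0.22694886 0.57368682] [-0.1  0.3 -0.4  0.5 -0.3  2.  -0.3 -0.1 -0.1 -1.7 -0.1 -1. ]
[571.80710847 292.91422932 124.69838586]
scene well top 398 ((498.0120544433594, -335.40350341796875), (65.64295959472656, 40.50788879394531), 38.096431732177734) 129.0811215861787
side well top 688 ((496.1260681152344, -337.70172119140625), (63.35505294799805, 42.23278045654297), 38.34244918823242) 129.69315277924835
```

```bash
cat >> h.py <<'E'
def to(pos,Rm):
    s=env.sense();R0=R.from_euler('xyz',s['eef_rot']).as_matrix()
    t=R0.T@(np.array(pos)-s['ee_pos']);w=np.degrees(R.from_matrix(R0.T@Rm).as_rotvec())
    print('t',t.round(1),'w',w.round(1),'|',s['time_s'],s['ee_pos'].round(1),s['joint_pos'].round(2),s['ft_force'].round(1),round(s['finger_gap'],1))
def att(heading,tilt):  # tool x az=heading, tool z tilted 'tilt' deg forward toward heading, tool x rises
    return (R.from_euler('z',heading,degrees=True)*R.from_euler('y',-tilt,degrees=True)*R.from_euler('x',180,degrees=True)).as_matrix()
E
python3 - <<'E'
from h import *
print(att(0,30)@np.array([0,0,1]),att(0,30)@np.array([1,0,0]))
to([564,291.5,200],att(16,0))
E
```

```text
[ 5.00000000e-01 -1.22464680e-16 -8.66025404e-01] [0.8660254 0.        0.5      ]
t [-431.9  -84.3   38.3] w [-0.000e+00  1.000e-01  1.442e+02] | 0.15 [186.3 517.3 238.3] [ 1.01  0.38  1.3  -0.    1.46 -0.22] [-0.4  0.3 -0.7] 88.2
```

drive_tool --deltas '[[[-15,-3,0],[0,0,8]],[[-45,-9,0],[0,0,18]],[[-80,-16,0],[0,0,28]],[[-115,-23,0],[0,0,38]],[[-150,-30,0],[0,0,48]],[[-185,-37,5],[0,0,58]],[[-220,-44,10],[0,0,68]],[[-255,-51,15],[0,0,78]]]' --claw -1

```text
time_s: 1.15
ee_pos: [409.8, 382.1, 222.9]
eef_rot: [-3.141, 0.001, 1.429]
ft_force: [0.1, -0.1, 0.2]
finger_gap: 88.2
```

```bash
python3 - <<'E'
from h import *
to([564,291.5,200],att(16,0))
E
```

```text
t [-67.8 165.5  22.9] w [-0.   0.1 65.9] | 1.15 [409.8 382.1 222.9] [ 0.54  0.41  1.3  -0.    1.44  0.68] [ 0.1 -0.1  0.2] 88.2
```

drive_tool --deltas '[[[-9,22,3],[0,0,9]],[[-19,46,6],[0,0,19]],[[-29,70,9],[0,0,29]],[[-39,95,13],[0,0,39]],[[-49,120,16],[0,0,49]],[[-59,145,20],[0,0,58]],[[-68,165,23],[0,0,66]],[[-68,165,23],[0,0,66]]]'

```text
time_s: 2.15
ee_pos: [564.0, 290.5, 199.0]
eef_rot: [3.141, 0.003, 0.276]
ft_force: [-0.9, -0.4, -0.3]
finger_gap: 88.2
```

```bash
python3 - <<'E'
from h import *
s=env.sense();p,d=eyes.capture('wrist');cv2.imwrite('pics/w1.png',p[:,:,::-1]);np.save('pics/w1.npy',p)
h=cv2.cvtColor(p,cv2.COLOR_RGB2HSV);m=cv2.inRange(h,(45,100,40),(80,255,255));v,u=np.where((m>0)&(d>0));P=pts('wrist',u,v,d[v,u],s)
print(len(u),np.percentile(P,[5,50,95],axis=0).round(1), u.mean(),v.mean())
m=cv2.inRange(h,(105,120,60),(125,255,255));v,u=np.where((m>0)&(d>0));P=pts('wrist',u,v,d[v,u],s);print('collar',np.percentile(P,[5,50,95],axis=0).round(1))
print(proj('wrist',np.array([[564.1,291.6,114.9],[452.3,259.4,33.5]]),s))
to([564,291.5,200],att(16,0))
E
```

```text
1211 [[545.4 283.3 110.4]
 [567.5 292.3 126.5]
 [584.6 302.4 135.9]] 315.22956234516926 239.77786952931461
collar [[533.4 277.6 102.4]
 [537.8 283.3 105.8]
 [542.6 290.  109.1]]
[[315.56207798 240.0803081 ]
 [316.40122264 329.98905405]]
t [ 0.8 -0.  -0.6] w [ 0.   0.1 -0. ] | 2.2 [563.3 291.3 199.4] [ 0.29  0.56  1.11 -0.    1.48  1.58] [-0.1  0.3 -0.1] 88.2
```

View pics/w1.png

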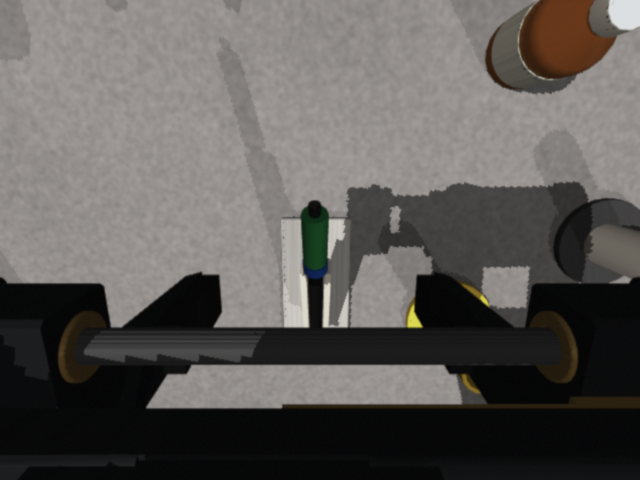

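drive_tool --deltas '[[[0,0,12],[0,0,0]],[[0,0,30],[0,0,0]],[[0,0,50],[0,0,0]],[[0,0,70],[0,0,0]],[[0,0,88],[0,0,0]],[[1,0,99],[0,0,0]],[[1,0,103],[0,0,0]],[[1,0,103],[0,0,0]]]'

```text
time_s: 3.2
ee_pos: [564.0, 291.6, 96.5]
eef_rot: [3.141, 0.002, 0.279]
ft_force: [0.7, -0.0, -0.5]
finger_gap: 88.2
```

drive_tool --deltas '[[[0,0,0],[0,0,0]],[[0,0,0],[0,0,0]],[[0,0,0],[0,0,0]],[[0,0,0],[0,0,0]],[[0,0,0],[0,0,0]],[[0,0,0],[0,0,0]],[[0,0,0],[0,0,0]],[[0,0,0],[0,0,0]]]' --claw 1

```text
time_s: 4.2
ee_pos: [564.0, 291.6, 96.5]
eef_rot: [3.141, 0.002, 0.279]
ft_force: [0.1, 0.4, -0.1]
finger_gap: 16.7
```

```bash
python3 - <<'E'
from h import *
s=env.sense();p,d=eyes.capture('wrist');cv2.imwrite('pics/w2.png',p[:,:,::-1])
to([564,291.5,96],att(16,0))
E
```

```text
t [0.  0.1 0.5] w [0.  0.1 0. ] | 4.25 [564.  291.6  96.5] [ 0.29  0.65  1.25 -0.    1.24  1.58] [-0.   0.2  0.7] 16.9
```

View pics/w2.png

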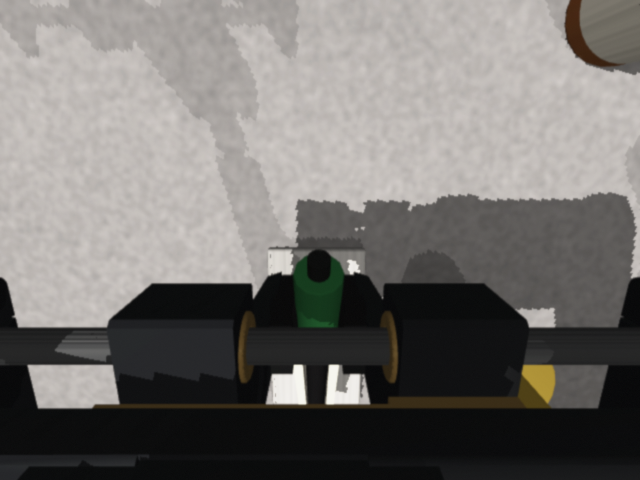

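drive_tool --deltas '[[[0,0,-6],[0,0,0]],[[0,0,-20],[0,0,0]],[[0,0,-45],[0,0,0]],[[0,0,-75],[0,0,0]],[[0,0,-110],[0,0,0]],[[0,0,-145],[0,0,0]],[[0,0,-175],[0,0,0]],[[0,0,-190],[0,0,0]]]'

```text
time_s: 5.25
ee_pos: [564.4, 291.9, 289.7]
eef_rot: [3.141, -0.002, 0.28]
ft_force: [-0.6, 0.4, -0.8]
finger_gap: 16.8
```

```bash
python3 - <<'E'
from h import *
A=att(-10,55);to(np.array([613,6,310])+19*A[:,2],A)
A=att(16,55);to(np.array([564,291.5,300])+19*A[:,2],A)
E
```

```text
t [-18.1 295.   -9.3] w [-12.5  53.9  24. ] | 5.25 [564.4 291.9 289.7] [ 0.29  0.51  0.93 -0.    1.69  1.58] [-0.6  0.4 -0.8] 16.8
t [15.1  0.3  0.6] w [ 0.  54.9  0. ] | 5.25 [564.4 291.9 289.7] [ 0.29  0.51  0.93 -0.    1.69  1.58] [-0.6  0.4 -0.8] 16.8
```

drive_tool --deltas '[[[-1,20,-1],[-0.8,3.6,1.6]],[[-3,55,-2],[-2.4,10,4.5]],[[-6,95,-3],[-4,17.5,7.8]],[[-8,140,-4],[-6,25.5,11.4]],[[-11,185,-6],[-7.8,33.7,15]],[[-14,230,-7],[-9.7,42,18.7]],[[-17,270,-8],[-11.4,49.3,22]],[[-18,295,-9],[-12.5,54,24]]]'

```text
time_s: 6.25
ee_pos: [627.9, 1.7, 299.8]
eef_rot: [-3.141, -0.965, -0.179]
ft_force: [0.9, 0.5, 0.1]
finger_gap: 16.9
```

```bash
python3 - <<'E'
from h import *
A=att(-10,55);to(np.array([613,6,310])+19*A[:,2],A)
for n in('scene','side','wrist'):
    s=env.sense();p,d=eyes.capture(n);cv2.imwrite(f'pics/{n}3.png',p[:,:,::-1]);np.save(f'pics/{n}3.npy',p);np.save(f'pics/{n}3d.npy',d)
a=cv2.imread('pics/scene3.png')[150:330,230:430];b=cv2.imread('pics/side3.png')[100:290,240:440]
cv2.imwrite('pics/crop4.png',cv2.hconcat([cv2.resize(a,(400,360)),cv2.resize(b,(400,360))]))
E
```

```text
t [-0.5 -1.7  0.5] w [ 0.1 -0.3 -0.1] | 6.25 [627.9   1.7 299.8] [-0.19  0.21  1.69  0.04  0.27  1.53] [0.9 0.5 0.1] 16.9
```

View pics/crop4.png

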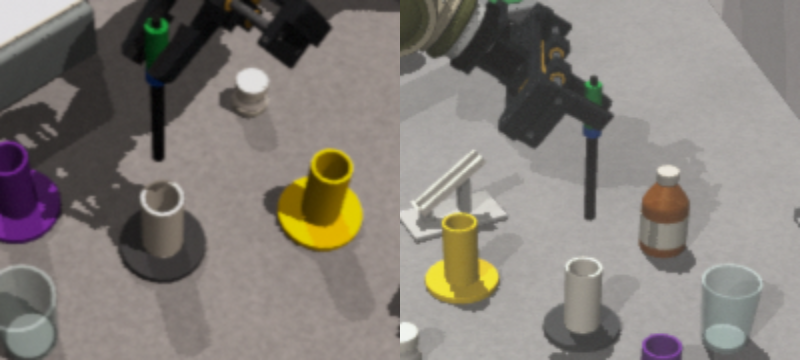

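View pics/wrist3.png

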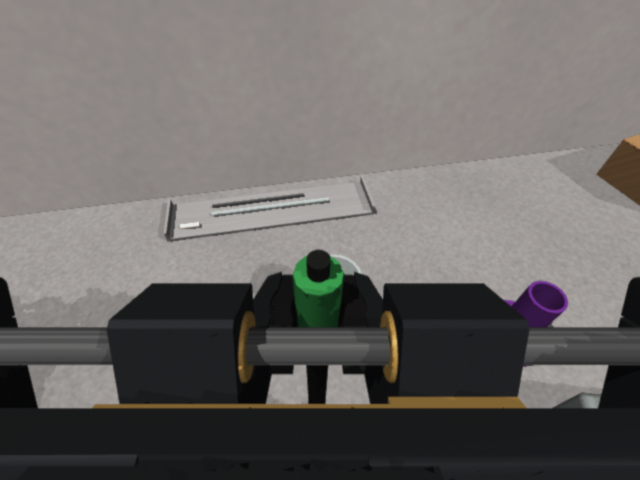

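```bash
python3 - <<'E'
import cv2
a=cv2.imread('pics/scene3.png')[155:275,285:345];b=cv2.imread('pics/side3.png')[135:270,310:365]
cv2.imwrite('pics/crop5.png',cv2.hconcat([cv2.resize(a,(300,600),interpolation=cv2.INTER_NEAREST),cv2.resize(b,(244,600),interpolation=cv2.INTER_NEAREST)]))
E
python3 - <<'E'
from h import *
# geometric prediction from rigid grasp
for n in('scene','side'):
    p=np.load(f'pics/{n}3.npy');d=np.load(f'pics/{n}3d.npy')
    u0,v0,u1,v1=(285,235,340,295) if n=='scene' else (305,228,360,275)
    vv,uu=np.mgrid[v0:v1,u0:u1]; dd=d[v0:v1,u0:u1];P=pts(n,uu,vv,dd); m=(dd>0)&(P[...,2]>89)&(P[...,2]<100)
    q=P[m];c,r=cv2.minEnclosingCircle(q[:,:2].astype(np.float32));print(n,c,r,q[:,:2].mean(0))
    # stem points by depth: z 165..270 near (613,6)
    u0,v0,u1,v1=(290,190,330,240) if n=='scene' else (320,165,350,220)
    vv,uu=np.mgrid[v0:v1,u0:u1]; dd=d[v0:v1,u0:u1];P=pts(n,uu,vv,dd); m=(dd>0)&(np.hypot(P[...,0]-613,P[...,1]-6)<35)&(P[...,2]>140)&(p[v0:v1,u0:u1].max(-1)<70)
    q=P[m];print(n,'stem',m.sum(),q[:,2].min(),q[:,2].max())
    for lo in range(150,290,20):
        k=(q[:,2]>=lo)&(q[:,2]<lo+20)
        if k.sum(): print(lo,q[k].mean(0).round(1), [uu[m][k].mean().round(1),vv[m][k].mean().round(1)])
E
```

```text
scene (613.892822265625, 6.638321876525879) 21.408437728881836 [613.75128345   6.96253096]
scene stem 275 165.42854306412607 299.34539158543123
150 [620.6   7.1 168.3] [np.float64(308.7), np.float64(229.3)]
170 [621.1   7.1 180.6] [np.float64(308.5), np.float64(225.5)]
190 [621.1   7.3 200.1] [np.float64(308.5), np.float64(219.1)]
210 [620.2   7.8 220.1] [np.float64(308.9), np.float64(211.9)]
230 [619.6   8.  240.4] [np.float64(309.1), np.float64(204.5)]
250 [619.6   7.8 260.1] [np.float64(308.9), np.float64(197.0)]
270 [622.8   8.4 277.8] [np.float64(307.9), np.float64(191.5)]
side (612.064697265625, 3.6520423889160156) 22.680606842041016 [610.19016868   3.52777437]
side stem 222 169.03175421131914 302.86323724411943
150 [614.4  -0.9 169.5] [np.float64(334.7), np.float64(214.3)]
170 [613.5  -1.5 180.2] [np.float64(334.5), np.float64(210.4)]
190 [613.1  -1.9 200.7] [np.float64(334.6), np.float64(202.4)]
210 [613.5  -1.4 219.7] [np.float64(335.0), np.float64(194.7)]
230 [612.6  -1.4 239.1] [np.float64(334.9), np.float64(186.8)]
250 [612.2  -1.9 260.1] [np.float64(335.1), np.float64(178.2)]
270 [612.5  -3.  276.4] [np.float64(335.6), np.float64(171.5)]
```

View pics/crop5.png

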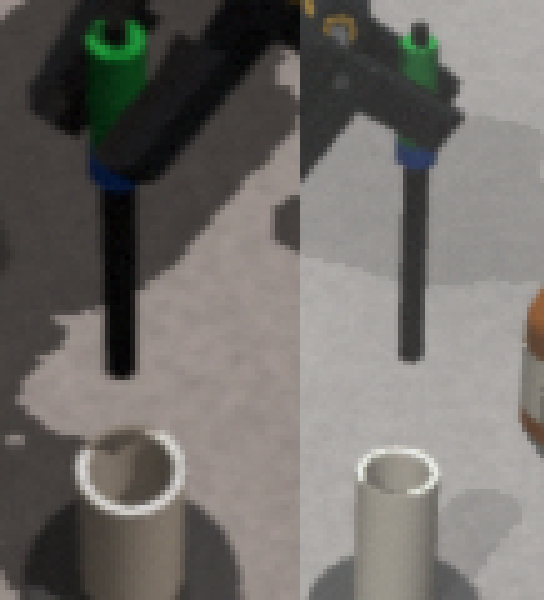

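```bash
cat >> h.py <<'E'
def wd(d):
    s=env.sense();R0=R.from_euler('xyz',s['eef_rot']).as_matrix();print(d,(R0.T@np.array(d,float)).round(1))
E
python3 - <<'E'
from h import *
wd([-2,1,0]);wd([-2,1,-140]);wd([0,0,-10])
E
```

```text
[-2, 1, 0] [-1.2 -0.6 -1.8]
[-2, 1, -140] [-115.9   -0.6   78.5]
[0, 0, -10] [-8.2 -0.   5.7]
```

drive_tool --deltas '[[[-6,-0.5,2],[0,0,0]],[[-20,-0.5,11],[0,0,0]],[[-40,-0.5,25],[0,0,0]],[[-60,-0.5,39],[0,0,0]],[[-80,-0.5,53],[0,0,0]],[[-98,-0.5,66],[0,0,0]],[[-111,-0.5,75],[0,0,0]],[[-116,-0.5,78.5],[0,0,0]]]'

```text
time_s: 7.4
ee_pos: [646.5, 20.8, 204.6]
eef_rot: [3.102, -0.886, -0.176]
ft_force: [-1.3, -7.1, 4.5]
finger_gap: 17.2
```

```bash
python3 - <<'E'
from h import *
A=att(-10,55);to(np.array([611,7,160])+19*A[:,2],A)
p,d=eyes.capture('side');cv2.imwrite('pics/side4.png',cv2.resize(p[100:290,240:440,::-1],(600,570)))
E
```

```text
t [-53.8  18.9  22.7] w [2.3 4.2 0. ] | 7.4 [646.5  20.8 204.6] [-0.12  0.38  1.73 -0.51  0.18  2.11] [-1.3 -7.1  4.5] 17.2
```

View pics/side4.png

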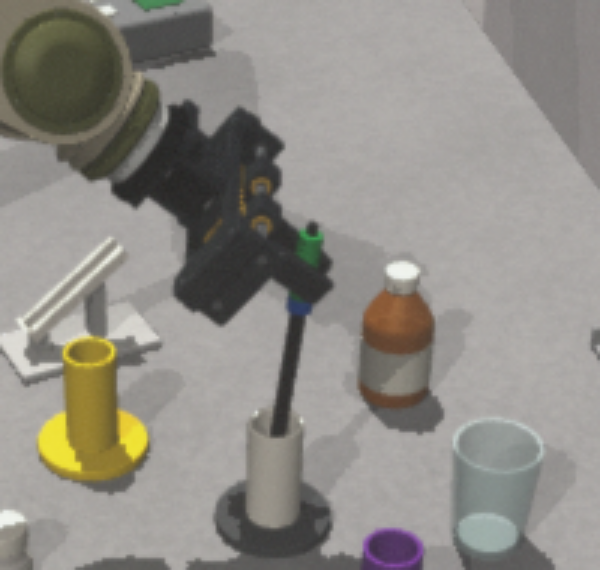

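```bash
python3 - <<'E'
from h import *
A=att(-10,55);to(np.array([613,6,310])+19*A[:,2],A)
A=att(0,55);to(np.array([613,6,310])+19*A[:,2],A)
A=att(10,55);to(np.array([613,6,310])+19*A[:,2],A)
E
```

```text
t [ 64.8  24.  -70.6] w [2.4 4.3 0. ] | 7.45 [646.1  21.6 203.6] [-0.11  0.38  1.73 -0.52  0.18  2.13] [-1.8 -5.  -0.9] 17.1
t [ 64.7  21.3 -70.9] w [10.4  4.4 -6. ] | 7.45 [646.1  21.6 203.6] [-0.11  0.38  1.73 -0.52  0.18  2.13] [-1.8 -5.  -0.9] 17.1
t [ 64.2  18.7 -71.5] w [ 18.3   4.5 -12.1] | 7.45 [646.1  21.6 203.6] [-0.11  0.38  1.73 -0.52  0.18  2.13] [-1.8 -5.  -0.9] 17.1
```

drive_tool --deltas '[[[4,3,-6],[0.3,0.5,0]],[[12,6,-15],[0.6,1,0]],[[22,10,-26],[1,2,0]],[[34,15,-38],[1.5,3,0]],[[46,19,-51],[2,3.7,0]],[[56,22,-62],[2.4,4.3,0]],[[63,24,-69],[2.4,4.3,0]],[[65,24,-71],[2.4,4.3,0]]]'

```text
time_s: 8.45
ee_pos: [628.3, 3.3, 300.1]
eef_rot: [3.141, -0.961, -0.174]
ft_force: [-0.5, 0.1, -0.2]
finger_gap: 16.9
```

```bash
python3 - <<'E'
from h import *
A=att(30,55);to(np.array([613,6,310])+19*A[:,2],A)
p,d=eyes.capture('side');cv2.imwrite('pics/side5.png',cv2.resize(p[100:290,240:440,::-1],(600,570)))
E
```

```text
t [ -2.9 -10.   -2.4] w [ 32.8  -0.  -22.9] | 8.45 [628.3   3.3 300.1] [-0.19  0.21  1.69  0.04  0.28  1.53] [-0.5  0.1 -0.2] 16.9
```

View pics/side5.png

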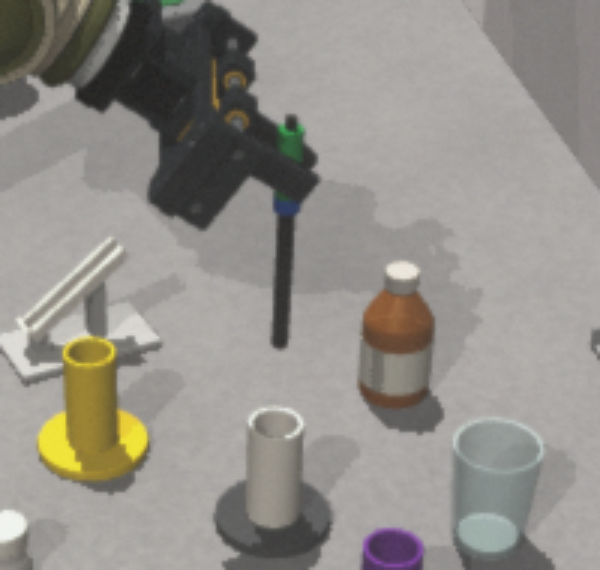

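drive_tool --deltas '[[[0,-1,0],[3,0,-2]],[[0,-2,0],[7,0,-5]],[[-1,-3,-1],[12,0,-8]],[[-1,-5,-1],[17,0,-12]],[[-1,-6,-1],[22,0,-15]],[[-2,-8,-2],[27,0,-19]],[[-3,-9,-2],[31,0,-21.5]],[[-3,-10,-2.5],[33,0,-23]]]'

```text
time_s: 9.5
ee_pos: [626.5, 13.4, 298.1]
eef_rot: [-3.139, -0.959, 0.527]
ft_force: [-0.7, 0.4, -1.7]
finger_gap: 16.7
```

```bash
python3 - <<'E'
from h import *
A=att(30,55);to(np.array([613,6,310])+19*A[:,2],A)
for n in('scene','side'):
    p,d=eyes.capture(n);np.save(f'pics/{n}6.npy',p);cv2.imwrite(f'pics/{n}6.png',p[:,:,::-1])
    u0,v0,u1,v1=(290,190,330,240) if n=='scene' else (315,165,350,220)
    vv,uu=np.mgrid[v0:v1,u0:u1]; dd=d[v0:v1,u0:u1];P=pts(n,uu,vv,dd); m=(dd>0)&(np.hypot(P[...,0]-613,P[...,1]-6)<40)&(P[...,2]>140)&(p[v0:v1,u0:u1].max(-1)<70)
    q=P[m];print(n,'stem',m.sum(),q[:,2].min(),q[:,2].max())
    for lo in range(150,290,20):
        k=(q[:,2]>=lo)&(q[:,2]<lo+20)
        if k.sum(): print(lo,q[k].mean(0).round(1), [uu[m][k].mean().round(1),vv[m][k].mean().round(1)])
a=cv2.imread('pics/scene6.png')[155:275,285:345];b=cv2.imread('pics/side6.png')[135:270,310:365]
cv2.imwrite('pics/crop7.png',cv2.hconcat([cv2.resize(a,(300,600),interpolation=cv2.INTER_NEAREST),cv2.resize(b,(244,600),interpolation=cv2.INTER_NEAREST)]))
E
```

```text
t [ 0.9 -0.3 -0.5] w [-0.3  0.   0.1] | 9.5 [626.5  13.4 298.1] [-0.46  0.27  1.62  1.03  0.92  0.06] [-0.7  0.4 -1.7] 16.7
scene stem 250 165.5709856625425 285.1058956468021
150 [620.5   3.5 168. ] [np.float64(307.1), np.float64(228.4)]
170 [620.1   4.2 180. ] [np.float64(307.5), np.float64(224.5)]
190 [620.2   5.1 199.8] [np.float64(307.8), np.float64(218.2)]
210 [620.1   6.9 220.1] [np.float64(308.5), np.float64(211.7)]
230 [620.3   7.2 240.2] [np.float64(308.5), np.float64(204.6)]
250 [620.3   7.7 259.6] [np.float64(308.6), np.float64(197.4)]
270 [622.9  10.2 279. ] [np.float64(308.8), np.float64(191.6)]
side stem 154 168.32093454560004 256.0686055984486
150 [611.6  -2.1 169. ] [np.float64(333.5), np.float64(215.0)]
170 [613.4  -2.9 180. ] [np.float64(334.5), np.float64(210.9)]
190 [612.7  -3.1 200.2] [np.float64(334.5), np.float64(203.0)]
210 [612.2  -1.3 219.9] [np.float64(334.4), np.float64(194.6)]
230 [613.   -1.1 240.2] [np.float64(335.1), np.float64(186.3)]
250 [ 6.118e+02 -2.000e-01  2.530e+02] [np.float64(334.6), np.float64(180.7)]
```

View pics/crop7.png

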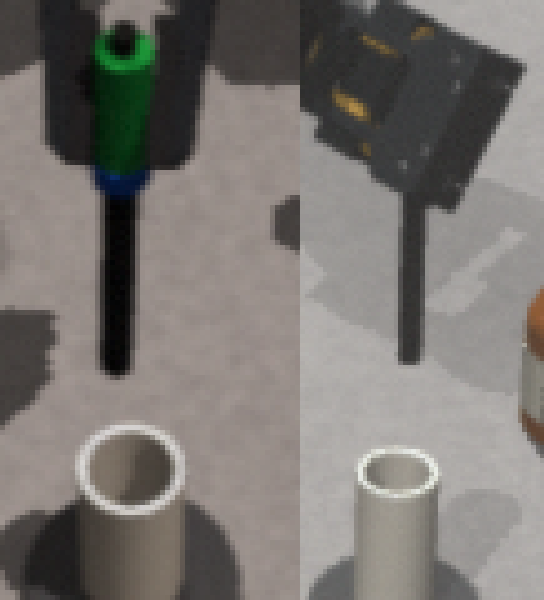

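```bash
python3 - <<'E'
from h import *
a=two('scene',(308,229.3),'side',(334.8,216));b=two('scene',(311,248.8),'side',(331.8,241.5))
c=two('scene',(309,197.4),'side',(335.3,179));print(a,b,c)
wd([-2,3,-138]);wd([0,0,-10])
E
```

```text
(array([616.77493454,   3.65875744, 161.48417158]), np.float64(1.6952063504384842)) (array([612.49546973,   6.42790337,  91.44026155]), np.float64(1.068749191421413)) (array([615.0780495 ,   5.48848296, 253.15603973]), np.float64(1.252396181181341))
[-2, 3, -138] [-113.1   -3.4   79. ]
[0, 0, -10] [-8.2  0.   5.7]
```

drive_tool --deltas '[[[-5,-2,1],[0,0,0]],[[-13,-4.4,7],[0,0,0]],[[-25,-4.4,15],[0,0,0]],[[-39,-4.4,25],[0,0,0]],[[-53,-4.4,35],[0,0,0]],[[-67,-4.4,45],[0,0,0]],[[-78,-4.4,52],[0,0,0]],[[-82,-4.4,55.5],[0,0,0]]]'

```text
time_s: 10.6
ee_pos: [622.6, 16.8, 197.9]
eef_rot: [-3.137, -0.958, 0.523]
ft_force: [0.4, -0.6, -0.4]
finger_gap: 16.9
```

```bash
python3 - <<'E'
from h import *
A=att(30,55);to(np.array([609,9,160])+19*A[:,2],A)
for n in('scene','side'):
    p,d=eyes.capture(n);cv2.imwrite(f'pics/{n}7.png',p[:,:,::-1])
a=cv2.imread('pics/scene7.png')[185:305,285:345];b=cv2.imread('pics/side7.png')[165:300,310:365]
cv2.imwrite('pics/crop8.png',cv2.hconcat([cv2.resize(a,(300,600),interpolation=cv2.INTER_NEAREST),cv2.resize(b,(244,600),interpolation=cv2.INTER_NEAREST)]))
E
```

```text
t [-40.    0.1  28. ] w [-0.3  0.1 -0. ] | 10.6 [622.6  16.8 197.9] [-0.45  0.4   1.78  1.26  0.8  -0.28] [ 0.4 -0.6 -0.4] 16.9
```

View pics/crop8.png

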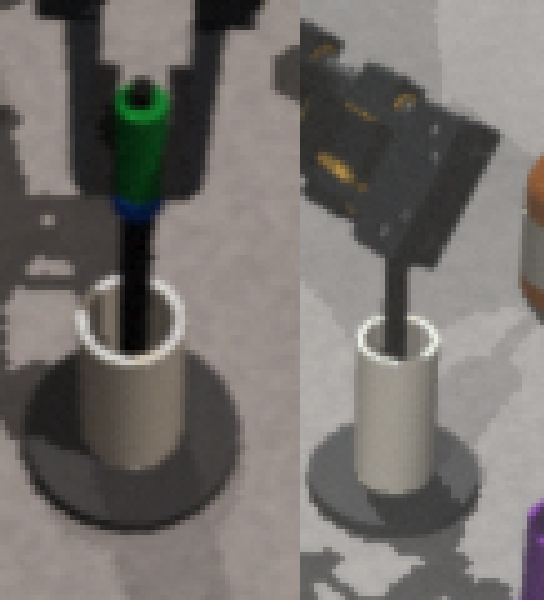

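drive_tool --deltas '[[[-4,0,3],[0,0,0]],[[-10,0,7],[0,0,0]],[[-17,0,12],[0,0,0]],[[-23,0,16],[0,0,0]],[[-28,0,19.5],[0,0,0]],[[-31,0,21.5],[0,0,0]],[[-33,0,23],[0,0,0]],[[-34.5,0,24],[0,0,0]]]'

```text
time_s: 11.7
ee_pos: [622.6, 16.7, 156.5]
eef_rot: [-3.138, -0.959, 0.524]
ft_force: [-0.3, -0.1, -0.8]
finger_gap: 16.7
```

```bash
python3 - <<'E'
from h import *
A=att(30,55);to(np.array([609,9,157])+19*A[:,2],A)
E
```

```text
t [-8.6 -0.1  5.9] w [-0.3  0.1  0. ] | 11.7 [622.6  16.7 156.5] [-0.45  0.47  1.82  1.38  0.77 -0.45] [-0.3 -0.1 -0.8] 16.7
```

Descended 141 from the measured tip height; ~9 mm to go. Now slow steps of 1 mm per row, watching force.

drive_tool --deltas '[[[-0.8,0,0.6],[0,0,0]],[[-1.6,0,1.1],[0,0,0]],[[-2.5,0,1.7],[0,0,0]],[[-3.3,0,2.3],[0,0,0]],[[-4.1,0,2.9],[0,0,0]],[[-4.9,0,3.4],[0,0,0]],[[-5.7,0,4],[0,0,0]],[[-5.7,0,4],[0,0,0]]]'

```text
time_s: 12.7
ee_pos: [622.6, 16.7, 149.4]
eef_rot: [-3.138, -0.959, 0.524]
ft_force: [0.4, 0.6, -0.9]
finger_gap: 16.4
```

drive_tool --deltas '[[[-0.4,0,0.3],[0,0,0]],[[-0.8,0,0.6],[0,0,0]],[[-1.2,0,0.9],[0,0,0]],[[-1.6,0,1.1],[0,0,0]],[[-2,0,1.4],[0,0,0]],[[-2.4,0,1.7],[0,0,0]],[[-2.4,0,1.7],[0,0,0]],[[-2.4,0,1.7],[0,0,0]]]'

```text
time_s: 13.7
ee_pos: [623.3, 16.7, 147.8]
eef_rot: [-3.139, -0.962, 0.526]
ft_force: [-0.4, 0.8, 7.4]
finger_gap: 16.8
```

drive_tool --deltas '[[[0.3,0,-0.2],[0,0,0]],[[0.3,0,-0.2],[0,0,0]],[[0.3,0,-0.2],[0,0,0]],[[0.3,0,-0.2],[0,0,0]],[[0.3,0,-0.2],[0,0,0]],[[0.3,0,-0.2],[0,0,0]],[[0.3,0,-0.2],[0,0,0]],[[0.3,0,-0.2],[0,0,0]]]' --claw -0.3

```text
time_s: 14.7
ee_pos: [623.3, 16.7, 148.2]
eef_rot: [-3.14, -0.962, 0.526]
ft_force: [0.1, -0.6, 0.1]
finger_gap: 57.2
```

```bash
python3 - <<'E'
from h import *
to([600,10,160],att(30,55))
for n in('scene','side'):
    p,d=eyes.capture(n);cv2.imwrite(f'pics/{n}8.png',p[:,:,::-1])
a=cv2.imread('pics/scene8.png')[185:305,265:365];b=cv2.imread('pics/side8.png')[165:300,290:385]
cv2.imwrite('pics/crop9.png',cv2.hconcat([cv2.resize(a,(400,480),interpolation=cv2.INTER_NEAREST),cv2.resize(b,(338,480),interpolation=cv2.INTER_NEAREST)]))
E
```

```text
t [ -3.8  -6.  -26. ] w [-0.2 -0.1  0.1] | 14.7 [623.3  16.7 148.2] [-0.45  0.49  1.83  1.41  0.76 -0.48] [ 0.1 -0.6  0.1] 57.2
```

View pics/crop9.png

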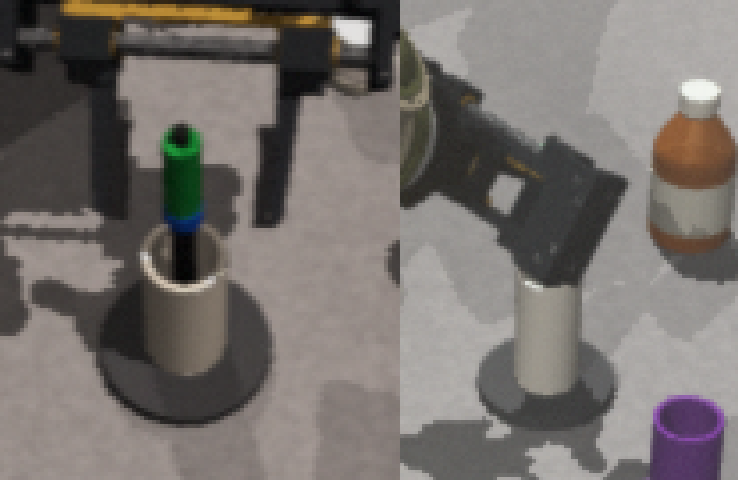

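drive_tool --deltas '[[[0,0,-5],[0,0,0]],[[0,0,-16],[0,0,0]],[[0,0,-30],[0,0,0]],[[0,0,-50],[0,0,0]],[[0,0,-75],[0,0,0]],[[0,0,-105],[0,0,0]],[[0,0,-140],[0,0,0]],[[0,0,-180],[0,0,0]]]'

```text
time_s: 15.8
ee_pos: [494.2, -58.1, 252.1]
eef_rot: [-3.14, -0.961, 0.526]
ft_force: [0.9, 0.3, 1.1]
finger_gap: 57.7
```

```bash
python3 - <<'E'
from h import *
from scipy.optimize import least_squares
D=[(.381,1.298,np.pi,537,238.2),(.56,1.11,np.pi,623,199.4),(.65,1.25,np.pi,623,96.5),(.51,.93,np.pi,623.5,289.7),(.21,1.69,np.radians(125),617,300)]
def f(x):
    L1,L2,L3,z0,r0=x;o=[]
    for a,b,p,r,z in D:
        o+=[r0+L1*np.sin(a)+L2*np.sin(a+b)+L3*np.sin(p)-r, z0+L1*np.cos(a)+L2*np.cos(a+b)+L3*np.cos(p)-z]
    return o
r=least_squares(f,[390,400,250,364,0]);print(r.x.round(1),np.round(r.fun,1))
L1,L2,L3,z0,r0=r.x
for tp in (90,80,100):
  for R_ in(500,600,700):
    for z in (250,300,400):
      p=np.radians(tp);x=R_-r0-L3*np.sin(p);y=z-z0-L3*np.cos(p);d=np.hypot(x,y)
      c=(d*d-L1**2-L2**2)/(2*L1*L2)
      if abs(c)<1:
        q3=np.arccos(c);q2=np.arctan2(x,y)-np.arctan2(L2*np.sin(q3),L1+L2*np.cos(q3));print(tp,R_,z,'q2 %.2f q3 %.2f q5 %.2f'%(q2,q3,p-q2-q3))
to([497,-336,300],att(38,0));to([497,-336,330],att(38,0))
E
```

```text
[523.2 330.4 225.4  16.   15. ] [  1.    2.4  -1.3   1.7  21.3   3.8 -25.5   0.6   4.4  -8.4]
90 500 250 q2 0.17 q3 2.43 q5 -1.02
90 500 300 q2 0.06 q3 2.32 q5 -0.81
90 500 400 q2 -0.08 q3 2.08 q5 -0.43
90 600 250 q2 0.31 q3 2.18 q5 -0.92
90 600 300 q2 0.23 q3 2.09 q5 -0.75
90 600 400 q2 0.11 q3 1.88 q5 -0.42
90 700 250 q2 0.45 q3 1.92 q5 -0.80
90 700 300 q2 0.39 q3 1.84 q5 -0.65
90 700 400 q2 0.29 q3 1.64 q5 -0.36
80 500 250 q2 0.28 q3 2.49 q5 -1.38
80 500 300 q2 0.15 q3 2.39 q5 -1.15
80 500 400 q2 -0.03 q3 2.17 q5 -0.74
80 600 250 q2 0.39 q3 2.24 q5 -1.23
80 600 300 q2 0.30 q3 2.16 q5 -1.06
80 600 400 q2 0.16 q3 1.96 q5 -0.72
80 700 250 q2 0.52 q3 1.96 q5 -1.08
80 700 300 q2 0.44 q3 1.89 q5 -0.94
80 700 400 q2 0.33 q3 1.71 q5 -0.65
100 500 250 q2 0.09 q3 2.33 q5 -0.67
100 500 300 q2 0.00 q3 2.22 q5 -0.48
100 500 400 q2 -0.10 q3 1.97 q5 -0.12
100 600 250 q2 0.25 q3 2.11 q5 -0.61
100 600 300 q2 0.18 q3 2.01 q5 -0.44
100 600 400 q2 0.09 q3 1.78 q5 -0.13
100 700 250 q2 0.40 q3 1.85 q5 -0.51
100 700 300 q2 0.35 q3 1.76 q5 -0.36
100 700 400 q2 0.28 q3 1.54 q5 -0.07
t [ -39.2  241.5 -140.2] w [  3.7 -55.   -7.2] | 15.8 [494.2 -58.1 252.1] [-0.81  0.16  1.94  1.11  1.1  -0.34] [0.9 0.3 1.1] 57.7
t [ -14.6  241.5 -157.4] w [  3.7 -55.   -7.2] | 15.8 [494.2 -58.1 252.1] [-0.81  0.16  1.94  1.11  1.1  -0.34] [0.9 0.3 1.1] 57.7
```

```bash
python3 - <<'E'
from h import *
to([552,-293,300],att(38,0))
E
```

```text
t [  0.4 232.  -83.5] w [  3.7 -55.   -7.2] | 15.8 [494.2 -58.1 252.1] [-0.81  0.16  1.94  1.11  1.1  -0.34] [0.9 0.3 1.1] 57.7
```

drive_tool --deltas '[[[0,18,-7],[0.3,-4,-0.5]],[[0,48,-17],[0.8,-11,-1.5]],[[0,80,-29],[1.3,-19,-2.5]],[[0,115,-41],[1.8,-27,-3.5]],[[0,150,-54],[2.4,-36,-4.7]],[[0,185,-66],[3,-44,-5.8]],[[0,215,-78],[3.5,-51,-6.7]],[[0,232,-83.5],[3.7,-55,-7.2]]]' --claw -1

```text
time_s: 16.8
ee_pos: [551.0, -294.8, 300.6]
eef_rot: [-3.142, 0.005, 0.661]
ft_force: [0.5, 0.3, 0.5]
finger_gap: 88.0
```

```bash
python3 - <<'E'
from h import *
to([552,-293,300],att(38,0))
s=env.sense();p,d=eyes.capture('wrist');cv2.imwrite('pics/w9.png',p[:,:,::-1])
h=cv2.cvtColor(p,cv2.COLOR_RGB2HSV);m=cv2.inRange(h,(100,90,30),(128,255,255));v,u=np.where((m>0)&(d>0));P=pts('wrist',u,v,d[v,u],s)
k=(P[:,2]>124)&(np.hypot(P[:,0]-497,P[:,1]+336)<60);print(k.sum(),cv2.minAreaRect(P[k,:2].astype(np.float32)),np.median(P[k,2]),cv2.boxPoints(cv2.minAreaRect(P[k,:2].astype(np.float32))))
E
```

```text
t [ 1.9 -0.8  0.6] w [-0.   0.3 -0.2] | 16.8 [ 551.  -294.8  300.6] [-0.68  0.49  0.94 -0.    1.71  0.23] [0.5 0.3 0.5] 88.0
2374 ((495.8753967285156, -336.9720764160156), (60.53456497192383, 39.483402252197266), 38.72735595703125) 130.73858946849126 [[ 459.91223 -340.50662]
 [ 484.61365 -371.30887]
 [ 531.83856 -333.43753]
 [ 507.13715 -302.63528]]
```

View pics/w9.png

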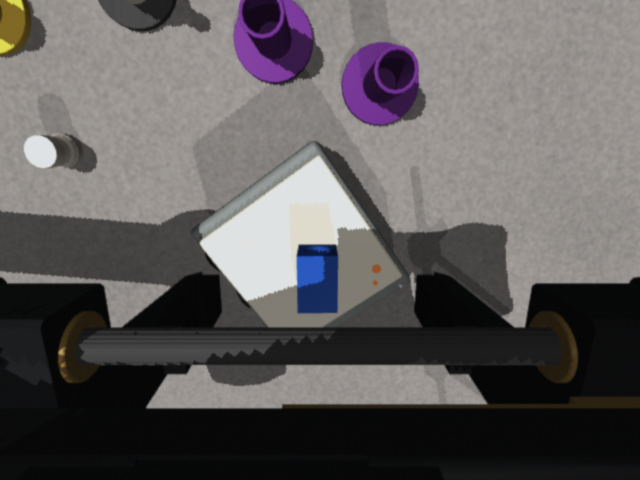

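```bash
python3 - <<'E'
import cv2
a=cv2.imread('pics/w9.png')[230:325,280:360]
a=cv2.convertScaleAbs(a,alpha=2.5)
cv2.imwrite('pics/w9c.png',cv2.resize(a,None,fx=6,fy=6,interpolation=cv2.INTER_NEAREST))
E
```

```text
(no output)
```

View pics/w9c.png

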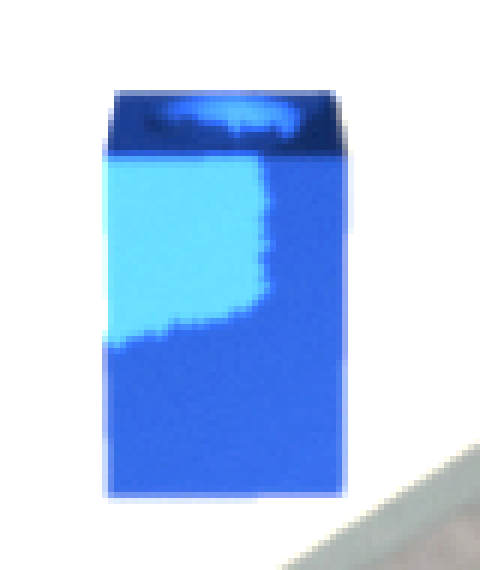

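```bash
python3 - <<'E'
from h import *
to([496,-336.7,99],att(38.5,0));to([496,-336.7,170],att(38.5,0))
E
```

```text
t [-67.7  -1.6 201.6] w [-0.   0.4 -0.6] | 16.85 [ 551.5 -295.6  300.2] [-0.68  0.49  0.94 -0.01  1.71  0.23] [-1.1  0.3 -0.5] 87.9
t [-68.2  -1.6 130.6] w [-0.   0.4 -0.6] | 16.85 [ 551.5 -295.6  300.2] [-0.68  0.49  0.94 -0.01  1.71  0.23] [-1.1  0.3 -0.5] 87.9
```

drive_tool --deltas '[[[-10,0,15],[0,0,-0.5]],[[-30,-0.5,45],[0,0,-0.5]],[[-52,-1,80],[0,0,-0.5]],[[-68,-1.5,115],[0,0.4,-0.6]],[[-68,-1.5,150],[0,0.4,-0.6]],[[-68,-1.5,180],[0,0.4,-0.6]],[[-68,-1.5,197],[0,0.4,-0.6]],[[-68,-1.5,201],[0,0.4,-0.6]]]'

```text
time_s: 17.85
ee_pos: [494.5, -336.7, 99.4]
eef_rot: [-3.14, -0.0, 0.67]
ft_force: [0.3, -0.4, 0.9]
finger_gap: 88.6
```

drive_tool --deltas '[[[0,0,0],[0,0,0]],[[0,0,0],[0,0,0]],[[0,0,0],[0,0,0]],[[0,0,0],[0,0,0]],[[0,0,0],[0,0,0]],[[0,0,0],[0,0,0]],[[0,0,0],[0,0,0]],[[0,0,0],[0,0,0]]]' --claw 1

```text
time_s: 18.85
ee_pos: [494.6, -336.8, 99.5]
eef_rot: [-3.14, -0.0, 0.67]
ft_force: [0.9, 0.2, 0.6]
finger_gap: 39.8
```

```bash
python3 - <<'E'
from h import *
to([496,-336.7,99],att(38.5,0))
p,d=eyes.capture('side');cv2.imwrite('pics/side10.png',cv2.resize(p[250:430,210:410,::-1],(600,540)))
E
```

```text
t [1.1 0.8 0.5] w [-0.1 -0.  -0.1] | 18.85 [ 494.6 -336.8   99.5] [-0.8   0.59  1.36  0.    1.19  0.11] [0.9 0.2 0.6] 39.8
```

View pics/side10.png

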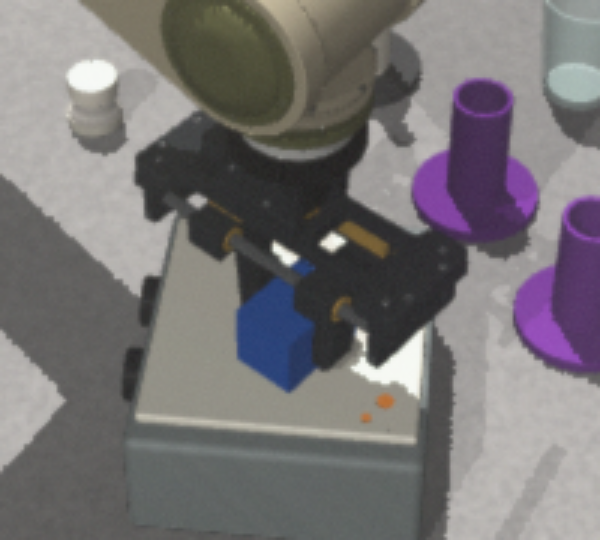

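Gap 39.8 mm: the block is gripped. Lift straight up 230 mm.

drive_tool --deltas '[[[0,0,-6],[0,0,0]],[[0,0,-22],[0,0,0]],[[0,0,-50],[0,0,0]],[[0,0,-85],[0,0,0]],[[0,0,-125],[0,0,0]],[[0,0,-165],[0,0,0]],[[0,0,-205],[0,0,0]],[[0,0,-230],[0,0,0]]]'

```text
time_s: 19.9
ee_pos: [494.6, -336.9, 332.8]
eef_rot: [3.14, -0.001, 0.67]
ft_force: [-0.1, 0.2, -0.5]
finger_gap: 40.1
```

```bash
python3 - <<'E'
from h import *
A=att(38.5,45);to(np.array([496,-336.7,345])+19*A[:,2],A)
A=att(38.5,90);to(np.array([496,-336.7,345])+19*A[:,2],A)
E
```

```text
t [14.7  0.6  1.2] w [ 0.1 45.  -0.1] | 19.9 [ 494.6 -336.9  332.8] [-0.8   0.43  0.96  0.    1.76  0.11] [-0.1  0.2 -0.5] 40.1
t [ 20.2   0.6 -12.2] w [ 0.2 90.  -0. ] | 19.9 [ 494.6 -336.9  332.8] [-0.8   0.43  0.96  0.    1.76  0.11] [-0.1  0.2 -0.5] 40.1
```

drive_tool --deltas '[[[1,0,0],[0,3,0]],[[3,0,0],[0,9,0]],[[5,0,0],[0,15,0]],[[7,0,0],[0,21,0]],[[9,0,1],[0,28,0]],[[11,0,1],[0,35,0]],[[13,0,1],[0,41,0]],[[14.5,0.5,1],[0,45,0]]]'

```text
time_s: 20.9
ee_pos: [505.8, -328.4, 332.6]
eef_rot: [3.138, -0.788, 0.672]
ft_force: [0.4, -0.5, -0.6]
finger_gap: 39.6
```

```bash
python3 - <<'E'
from h import *
A=att(38.5,90);to(np.array([496,-336.7,345])+19*A[:,2],A)
E
```

```text
t [13.1  0.4 -4.3] w [ 0.2 44.8  0.1] | 20.9 [ 505.8 -328.4  332.6] [-1.08  0.41  1.2   0.78  1.67 -0.15] [ 0.4 -0.5 -0.6] 39.6
```

drive_tool --deltas '[[[1,0,0],[0,3,0]],[[3,0,0],[0,9,0]],[[5,0,-1],[0,15,0]],[[7,0,-1],[0,21,0]],[[9,0,-2],[0,28,0]],[[11,0,-3],[0,35,0]],[[12,0,-4],[0,41,0]],[[13,0,-4],[0,45,0]]]'

```text
time_s: 21.9
ee_pos: [510.4, -324.5, 345.2]
eef_rot: [0.67, -1.564, -3.141]
ft_force: [0.0, 1.1, -1.4]
finger_gap: 39.9
```

```bash
python3 - <<'E'
from h import *
A=att(38.5,90);to(np.array([496,-336.7,345])+19*A[:,2],A)
for n in('scene','side','wrist'):
    s=env.sense();p,d=eyes.capture(n);cv2.imwrite(f'pics/{n}11.png',p[:,:,::-1])
    h=cv2.cvtColor(p,cv2.COLOR_RGB2HSV);m=cv2.inRange(h,(100,90,30),(128,255,255));v,u=np.where((m>0)&(d>0));P=pts(n,u,v,d[v,u],s)
    k=np.hypot(P[:,0]-496,P[:,1]+337)<80;print(n,k.sum(),np.percentile(P[k],[3,50,97],axis=0).round() if k.any() else '')
a=cv2.imread('pics/scene11.png')[20:220,100:350];b=cv2.imread('pics/side11.png')[150:400,200:450]
cv2.imwrite('pics/crop12.png',cv2.hconcat([cv2.resize(a,(400,320)),cv2.resize(b,(400,320))]))
E
```

```text
t [-0.2  0.6  0.1] w [ 0.1 -0.3  0.2] | 21.9 [ 510.4 -324.5  345.2] [-1.2   0.56  1.44  1.45  1.84 -0.45] [ 0.   1.1 -1.4] 39.9
scene 1126 [[ 484. -362.  319.]
 [ 514. -322.  358.]
 [ 530. -303.  376.]]
side 1064 [[ 475. -358.  339.]
 [ 497. -339.  367.]
 [ 526. -314.  376.]]
wrist 14609 [[ 474. -358.  318.]
 [ 487. -342.  361.]
 [ 514. -319.  376.]]
```

View pics/crop12.png

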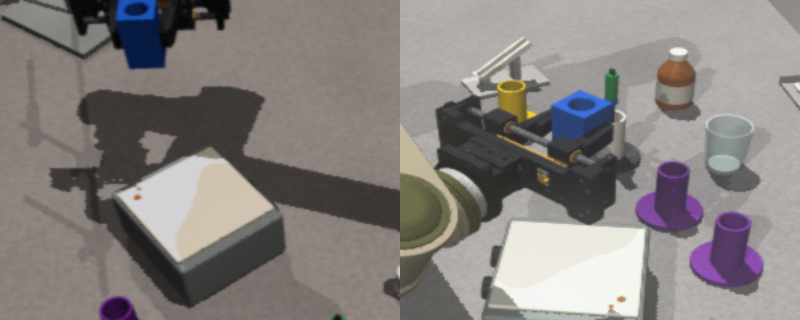

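View pics/wrist11.png

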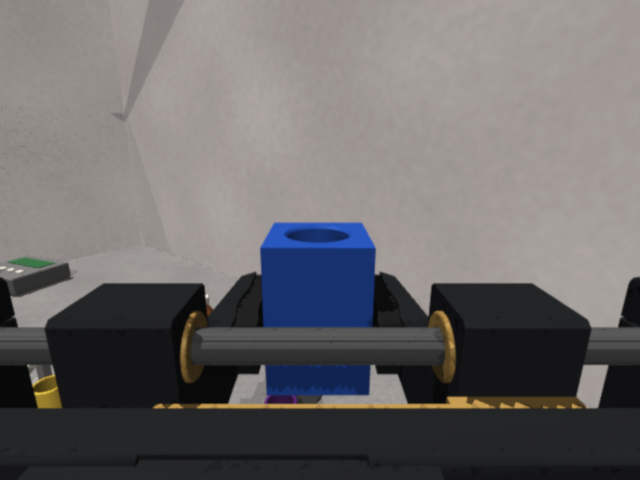

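View pics/scene11.png

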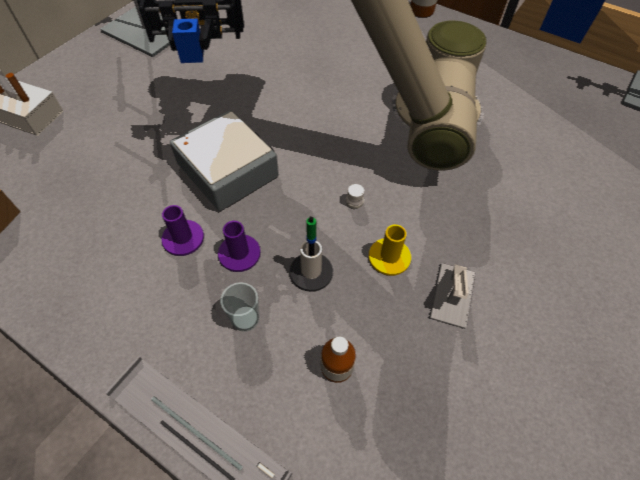

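drive_tool --deltas '[[[0,0,0],[0,0,0]],[[0,0,0],[0,0,0]],[[0,0,0],[0,0,0]],[[0,0,0],[0,0,0]],[[0,0,0],[0,0,0]],[[0,0,0],[0,0,0]],[[0,0,0],[0,0,0]],[[0,0,0],[0,0,0]]]'

```text
time_s: 23.05
ee_pos: [510.6, -324.4, 344.8]
eef_rot: [1.103, -1.567, 2.71]
ft_force: [-0.9, 0.0, -1.1]
finger_gap: 39.8
```

```bash
python3 - <<'E'
from h import *
for n in('scene','side'):
    p,d=eyes.capture(n);h=cv2.cvtColor(p,cv2.COLOR_RGB2HSV)
    m=cv2.inRange(h,(45,100,40),(80,255,255));v,u=np.where((m>0)&(d>0));P=pts(n,u,v,d[v,u])
    k=np.hypot(P[:,0]-613,P[:,1]-6)<60;print(n,'green',k.sum(),np.percentile(P[k],[3,50,97],axis=0).round())
s=env.sense();print(s['time_s'],s['ee_pos'],s['finger_gap'],s['qd'].round(3),s['ft_force'])
E
```

```text
scene green 133 [[608.  -2. 142.]
 [617.  10. 176.]
 [621.  14. 186.]]
side green 118 [[602.  -7. 139.]
 [607.  -3. 164.]
 [614.   4. 186.]]
23.15 [ 510.65525976 -324.40172951  344.7951678 ] 40.01206874814065 [-0.     0.001 -0.001 -0.    -0.002 -0.   ] [-0.38931043  0.15085246 -0.74740311]
```

Head top at z≈186 mm, near the cup centre: the tip is on the floor and the stick nearly upright. The well is held still, hole up.

```bash
python3 - <<'E'
from rig import env
print(env.close_job())
E
```

```text
the job is handed in; nothing more can be done
None
```

The electrode is standing tip down in the white cup, let go. The blue well is held still in the gripper, hole up. I handed the job in at about 23 s; it reports no verdict.

**Electrode:**
- My first lowering failed. A wrist joint reached its limit, and the stick leaned on the cup rim with about 7 N sideways and slipped a few degrees in the grip. The yellow and purple look-alikes and the other objects were not touched.
- I lifted it out, turned the tool to another heading and lowered again. It touched the floor at about 7 N, and I let go there.
- In the last check the head's top was at about 186 mm, against 185 mm expected for a tip on the floor. It looked near the cup's centre and close to upright, but I could not see the tip itself inside the cup.

**Well:**
- The wrist view before the grasp showed the hole in the end facing about 38° from the x axis, as the scene camera had suggested. I gripped the block across its 40 mm sides, lifted it and tilted it 90°.
- The scene, side and wrist views all show the hole facing up.
- The last reading gave a 40 mm finger gap and no arm motion. The block's underside is at about 316 mm, roughly 225 mm above the stirrer plate.

**Bystanders:** the beaker, bottle and jar look to be where they stood in the final scene image. I compared them by eye only.

**Disagreement:** the scene and side cameras differ by a few millimetres on the cup's position (up to about 4 mm). That is inside the tolerance I had.

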